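# Tilt-stability check of dropper bottles

### The job

Complete the row on the tilt board: stand the two loose amber dropper bottles upright on the two empty blue rings beside the bottle already there. Then take the board's handle and rock the board up until the gauge's swinging black pointer settles on the red mark (go by the pointer, since the gauge sits a little uneven), with all three bottles still standing in their row, and finish while holding the board there by its handle, still gripped. Leave the gauge and its mark untouched and do not knock over a bottle or disturb the other things on the bench.

Things in the scene. Friction and masses are not known exactly. Their poses are not given: they have to be found in the camera images.
- bottle_1_mid (a point): loose amber dropper bottle, 32 mm in diameter, 96 mm tall with its black rubber bulb; the round glass body (grip here) is straight from the foot to 57 mm up. This point is on its axis, 45 mm above its foot, z along the axis. Weighs 50 to 110 g. It starts on the bench in front of the stand, at its left or right
- bottle_2_mid (a point): loose amber dropper bottle, 32 mm in diameter, 96 mm tall with its black rubber bulb; the round glass body (grip here) is straight from the foot to 57 mm up. This point is on its axis, 45 mm above its foot, z along the axis. Weighs 50 to 110 g. It starts on the bench in front of the stand, on the other side
- bottle_3_mid (a point): third bottle, like the other two, which already stands on the far ring: leave it there. Same point and axes
- bottle_1: the first loose bottle; origin at the centre of its foot, z up its axis
- bottle_2: the second loose bottle; origin and axes likewise
- bottle_3: the bottle already in the row; origin and axes likewise
- ring_near (a point): blue ring of 37 mm drawn on the board, nearest the robot, empty at the start. This point lies 45 mm above the ring's centre, where the point of a bottle standing there comes to be. Axes are the board's: x from the near ring to the far ring, y along the board toward the handle, z square to its top. The three rings stand 42 mm apart in a row along x
- tilt_stand: grey base plate, 150 x 345 mm, fixed on the bench, that carries the white tilt board (118 mm deep, 312 mm long, its top 64 mm above the bench when down). A 9 mm high stop rail runs beside the row of rings, on the side away from the handle, 4 mm clear of a bottle centred on its ring. Origin on the bench under the plate; y toward the handle
- ring_middle (a point): middle ring, empty at the start; point and axes as for ring_near
- ring_far (a point): ring farthest from the robot, where bottle_3 stands; point and axes as for ring_near
- handle_bar (a point): centre of the black round grip (14 mm in diameter, 66 mm long, lying along the board's x) of the bow handle on the free, left end of the board; 47 mm above the board's top, 111 mm above the bench when the board is down. Axes are the board's. There are 47 mm free below it and at least 60 mm free on either side along y; posts stand at x = -48 and +48 mm
- lift_handle: the bow handle, fixed to the board; origin at the pivot axis, axes the board's
- pivot (a point): point on the axis (the board's x) about which the board rocks on its round steel stud, 46 mm above the bench; the handle grip lies 236 mm from it along the board's y and 65 mm along its z, and moves in an arc about it. Axes are the board's
- tilt_board (a joint): how far the board is rocked up about its stud, rad; 0 = level, down on its rest block (it falls back there by its own weight when let go), grows as the handle end rises, end stop at 0.5. The handle carries about 3 to 6 N. Bottles on it slide or topple if it goes much past 0.4
- pointer (a joint): swing of the pointer from the dial's zero, rad; a weighted pointer that hangs plumb, swings freely (about 2 swings a second) and takes about 2 s to settle. It seldom starts at 0, as the gauge sits up to 3 degrees out of square on the board; from there it grows by the angle the board is rocked up (the tip goes to the right on the dial, away from the handle)
- mark (a joint): where the red mark is set on the dial, rad from zero, same sense as the pointer; preset between 0.14 and 0.25 (about 8 to 14 degrees), stiff. The pointer is on the mark when both values are equal; the red tab is 6.3 mm wide at 84 mm from the centre, about 2 degrees either side
- pointer_tip (a point): tip of the black pointer, 87 mm from its axle; z from the tip toward the axle
- mark_tab (a point): middle of the red mark tab, 84 mm from the same axle, just behind the pointer; z toward the axle
- dial_centre (a point): axle of pointer and mark on the dial's face, about 192 mm above the bench when the board is down; the face looks along -x of the board, toward the robot
- gauge: pendulum angle gauge: upright white dial in a black frame, 106 mm wide along y, top 211 mm above the bench, clamped on the right end of the board over the stud, up to 3 degrees out of square (stiff); degree lines, longer every 5, longest every 10, zero straight below the axle; carries pointer and mark. Origin at its clamp screw, 18 mm above the board's top. Not to be touched
- timer: white bench timer, 66 x 62 x 21 mm, flat on the bench at the left of the stand; origin under its centre. Bystander
- slide_box: teal slide box, 76 x 116 x 32 mm, at the left; origin under its centre. Bystander
- note_block: yellow note block, 71 x 71 x 10 mm, behind on the left; origin under its centre. Bystander
- glass_rod: clear stirring rod, 8 x 180 x 8 mm, at the right, behind; origin under its centre. Bystander
Not all that is in view belongs to the job. What is shaped like the bottle_3 but green is not meant.

How it is judged:
By the outcome, as a careful person would: the job done as asked, in the order asked, and still so for the second after the job is handed in, while the arm keeps its last pose, push and grip.
It also fails if it takes over 64 s, if anything falls off the work surface, if the arm or the gripper's body presses on something with over 40 N, if the wrist force passes 120 N, or if a joint passes its speed limit or range.

### The arm

A 6-joint arm with a two-finger parallel gripper is mounted at the origin on a cart in front of the work surface, level with it; the furniture and walls round the work are solid. World frame = base frame: x ahead of the robot, y to its left, z up, the work surface at z = 0. Lengths are in m, angles in degrees, forces in N, time in s.
With the tool pointing down it reaches from about 0.3 to 0.75 m from the base axis. Payload 8.5 kg.
Tool frame: the origin (TCP) lies at the very end of the fingers, on their centre line; the grasp point (between the pads) lies env.pinch_z behind it (env.pinch_z is the distance from the TCP to the grasp point, in m); z points along the fingers, y is the line along which they close (so a half turn about z gives the same grasp; the last joint's range is limited). The gripper opens to 85 mm and grips with 20 to 120 N. Pads are 22 mm wide; open, the fingers measure 114 mm over their backs; the gripper's body (76 mm by 85 mm) begins 54 mm behind the grasp point. The pads swing forward as they close: fully open they stand 13 mm farther back than shut.
Start: joints at [63.352, 21.807, 74.336, -0, 83.858, -12.336], TCP at [0.136, 0.533, 0.231] pointing down, gripper open.
Joint ranges: [-178.18, 178.18], [-50.72, 133.34], [12.68, 142.11], [-81.47, 261.47], [9.98, 163.14], [-165.26, 165.26]. Speed limits (degrees/s): [136.94, 136.94, 180, 180, 180, 180].

### API

Orientations are given as a 3x3 rotation matrix whose columns are the frame's x, y, z axes.
In Python, from rig import telemetry, get_image, env gives the robot as it stands. The module is installed in compiled form; this text tells all that it offers.
- The arm moves only by the tool apply_moves, never from a script. Its argument "series" is a list of rows, each a list of 7 numbers: the shift along the tool's x, y, z in mm, then the turn, a rotation vector about the tool's x, y, z in degrees, then the opening, from 0 (shut) to 1 (fully open). A call has 1 to 12 rows; each row shifts and turns the commanded pose from where the row before left it, along the tool's axes as they then stand; what a row does not reach is not made up. A row lasts 1/8 s, in which the tool goes at most 62.5 mm and 10.7 degrees, less where a joint would pass 70% of its speed; a pose out of reach is approached as far as the arm can. A call with a gripper value outside its range is refused whole. The fingers move at their own pace and stop on an object; "grip_force" is the grip in N (left out, the last holds). Time passes only in rows, so rows that do not move let the fingers close. It gives the time, the measured TCP pose, the force, the opening and the grip force at its end, in the units of the state.
- telemetry.observe(): the state, without advancing time (a new reading comes with each control period).
- get_image(name): name is "scene" or "top" or "wrist"; returns a dict with "frame" (384x512x3 uint8, red, green, blue), "z_map" (384x512 float32, m along the optical axis (not along the pixel's ray), 0 where there is no reading), "vertical_fov" (degrees; the focal length in pixels is half the picture's height over the tangent of half this angle, whatever the lens; pixels are square), "cx", "cy" (the principal point, pixels), "eye" and "attitude" of the camera in the world; the wrist camera has in their place "mount" (4x4, takes a point from camera to tool coordinates, whose origin is the TCP and whose axes are the flange's). Camera axes: x right, y up, looking along -z (the intrinsics and any distortion apply to the point x, -y, -z); pixel columns grow to the right and rows downward; lengths in m; the calibration is good to about 2 mm. A picture is of the moment at which its call begins: read the wrist's pose just before it.
- env.close_job(): hands the job in; it is judged then, once.
The state is a dict: "time_s": time; "q": joint angles; "qvel": joint speeds; "joint_efforts": joint torques, N m; "position": TCP position; "tool_rot": TCP orientation; "ft_force": force on the tool from outside, world axes, zero at the start; "wrist_torque": the same for the moment, N m; "grip_width": finger opening in m; "gripper_force": force on a finger pad.
Only numpy, scipy, OpenCV 4.12 (cv2) and the standard library are available. Lean on these libraries where they do the work, as an engineer would, in place of code of your own. Each camera call takes 0.05 s, during which the arm holds its last target. There are 200 camera calls.

## Working session

There is one attempt and no reset: what is moved stays moved. The work goes in short steps, Python scripts to look and compute and a tool call to move; the robot and the scene stay as the last step left them, time stands still between calls to the robot, and variables do not carry over. Pictures are saved under pics/ and viewed, at most 10 in all, crops included, and the job is handed in when it is done.

Besides the shell and the picture viewer there is one more tool, called after "Request:" in YAML: its name, and indented under it one key for each argument. apply_moves: Moves the arm, as the interface text tells. Its arguments: {"type":"object","properties":{"series":{"type":"array"},"grip_force":{"type":"number"}},"required":["series"]}

```bash
mkdir -p pics
cat > h.py <<'E'
import numpy as np, cv2
from rig import telemetry, get_image, env
def cam(name):
    s=telemetry.observe(); im=get_image(name)
    if name=='wrist':
        T=np.eye(4);T[:3,:3]=np.array(s['tool_rot']);T[:3,3]=s['position']
        M=T@np.array(im['mount']); im['R'],im['t']=M[:3,:3],M[:3,3]
    else:
        im['R'],im['t']=np.array(im['attitude']),np.array(im['eye'])
    im['f']=192/np.tan(np.radians(im['vertical_fov'])/2)
    return im
def save(im,n,box=None,sc=1):
    a=im['frame'][:,:,::-1]
    if box: a=a[box[1]:box[3],box[0]:box[2]]
    cv2.imwrite('pics/'+n,cv2.resize(a,None,fx=sc,fy=sc,interpolation=cv2.INTER_CUBIC))
def ray(im,u,v):
    d=np.array([(u-im['cx'])/im['f'],-(v-im['cy'])/im['f'],-1.]); return im['R']@d
def onz(im,u,v,z):
    d=ray(im,u,v); return im['t']+d*(z-im['t'][2])/d[2]
def dep(im,u,v):
    return im['t']+ray(im,u,v)*im['z_map'][int(v),int(u)]
def cloud(im):
    v,u=np.mgrid[:384,:512]; z=im['z_map']
    d=np.stack([(u-im['cx'])/im['f'],-(v-im['cy'])/im['f'],-np.ones_like(z)],-1)*z[...,None]
    return d@im['R'].T+im['t']
E
python3 - <<'E'
from h import *
s=telemetry.observe(); print({k:np.round(v,3).tolist() for k,v in s.items()}, env.pinch_z)
ims=[]
for n in ['scene','top']:
    im=cam(n); save(im,n+'0.png',sc=1.5)
    print(n,[k for k in im],im['f'],im['cx'],im['cy'],im['t'],im['R'].round(3).tolist(),{k:v for k,v in im.items() if 'dist' in k or 'lens' in k})
E
```

```text
{'time_s': 0.0, 'q': [63.354, 21.84, 74.386, -0.002, 83.857, -12.334], 'qvel': [0.033, -0.056, -0.035, -0.097, -0.033, 0.071], 'joint_efforts': [0.0, -44.847, -23.128, -0.0, 0.005, -0.0], 'position': [0.136, 0.533, 0.231], 'tool_rot': [[-0.969, 0.247, -0.001], [0.247, 0.969, -0.001], [0.0, -0.001, -1.0]], 'ft_force': [-0.682, -0.559, 0.343], 'wrist_torque': [0.015, -0.003, -0.002], 'gripper_force': 0.0, 'grip_width': 0.085} 0.0187
scene ['frame', 'z_map', 'vertical_fov', 'cx', 'cy', 'eye', 'attitude', 'R', 't', 'f'] 389.43532897855005 254.75062370988516 192.81604792229234 [-0.09242375 -0.381478    0.86944436] [[0.629, 0.515, -0.583], [-0.778, 0.411, -0.476], [-0.005, 0.752, 0.659]] {}
top ['frame', 'z_map', 'vertical_fov', 'cx', 'cy', 'eye', 'attitude', 'R', 't', 'f'] 447.66939241188214 255.74834044083522 191.4960732213333 [0.42648813 0.13629773 1.70804262] [[-0.029, 0.996, -0.083], [-1.0, -0.029, 0.009], [0.007, 0.084, 0.996]] {}
```

View pics/scene0.png

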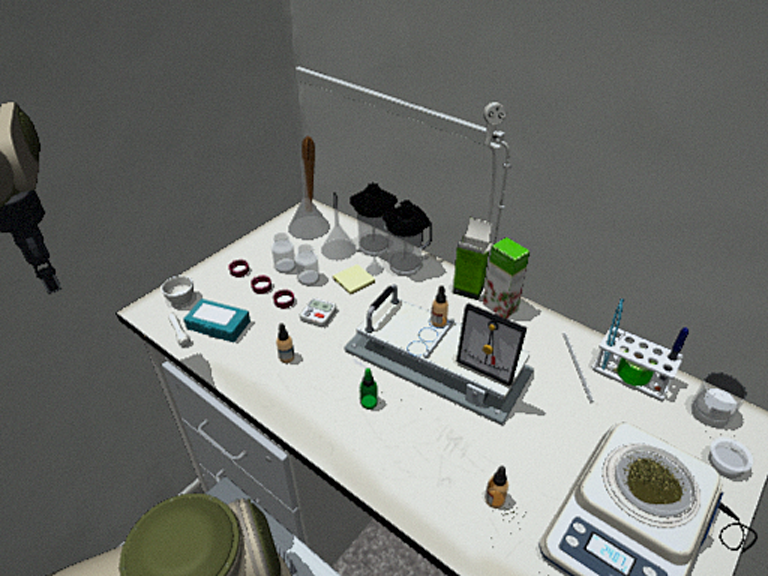

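View pics/top0.png

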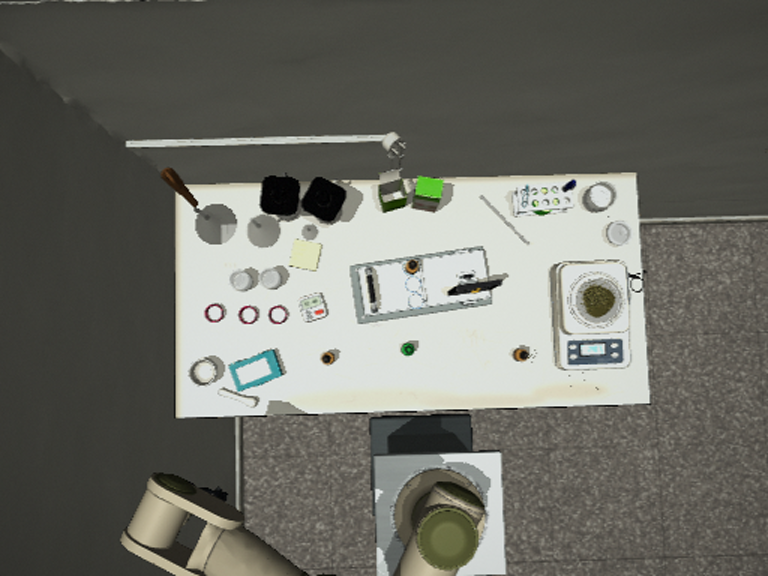

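The scene view (1.5x) shows amber bottles at (285,343) and (498,488), and bottle_3 on the board at (440,305). The green decoy is at (369,388). The two empty rings are near (430,335) and (421,348), the handle near (383,305), and the dial near (490,345). In the top view the loose ambers are at (328,357) and (520,354). I choose those two.

Run:
```python
from h import *
sc=cam('scene'); tp=cam('top')
def bl(m,mn=15):
    n,l,st,c=cv2.connectedComponentsWithStats(m.astype(np.uint8)); return [(l==i,c[i].round(1),st[i,4]) for i in range(1,n) if st[i,4]>=mn]
for nm,im in (('scene',sc),('top',tp)):
    h=cv2.cvtColor(im['frame'],cv2.COLOR_RGB2HSV); P=cloud(im)
    H,S,V=[h[...,i].astype(int) for i in range(3)]
    ws=(P[...,2]>-0.05)&(P[...,2]<.3)&(P[...,0]>.1)&(P[...,0]<.85)&(abs(P[...,1])<.5)
    for c,m in (('amber',(H>5)&(H<20)&(S>90)&(V>70)),('blue',(H>92)&(H<115)&(S>50)&(V>120))):
        for mk,cc,a in bl(m&ws,12 if c=='amber' else 6):
            p=P[mk]; print(nm,c,cc,a,p.mean(0).round(3),p.min(0).round(3),p.max(0).round(3))
    for c,m in (('board/top',(abs(P[...,2]-.064)<.006)&(V>150)),('handle',(abs(P[...,2]-.116)<.012)&(V<90)),('plate',(P[...,2]<.03)&(P[...,2]>.004)&(S<60))):
        for mk,cc,a in bl(m&ws,20):
            p=P[mk]
            r=cv2.minAreaRect((p[:,:2]*1000).astype(np.float32)); print(nm,c,cc,a,p.mean(0).round(3),np.round(r[0]),np.round(r[1]),round(r[2],1))
save(sc,'crop.png',(150,170,360,350),3.5)
```

```text
scene amber [293.3 208. ] 112 [0.604 0.045 0.102] [0.594 0.036 0.067] [0.617 0.062 0.127]
scene amber [189.4 229.1] 62 [0.39  0.257 0.051] [0.381 0.249 0.038] [0.406 0.273 0.06 ]
scene amber [331.3 328.5] 157 [ 0.381 -0.22   0.041] [ 0.373 -0.23   0.004] [ 0.399 -0.202  0.062]
scene blue [413.3 203. ] 16 [ 0.785 -0.223  0.146] [ 0.781 -0.228  0.132] [ 0.789 -0.22   0.157]
scene blue [145.2 210.7] 275 [0.371 0.438 0.031] [0.322 0.384 0.025] [0.419 0.5   0.036]
scene blue [287.5 218.1] 11 [0.593 0.055 0.064] [0.586 0.045 0.062] [0.602 0.066 0.065]
scene blue [406.6 219.3] 7 [ 0.771 -0.224  0.094] [ 0.769 -0.226  0.086] [ 0.774 -0.222  0.104]
scene blue [279.5 226. ] 6 [0.552 0.054 0.065] [0.546 0.05  0.064] [0.557 0.06  0.066]
scene blue [407.8 225.7] 6 [ 0.764 -0.234  0.081] [ 0.759 -0.235  0.076] [ 0.769 -0.232  0.085]
scene blue [271.7 233.3] 6 [0.515 0.055 0.064] [0.511 0.047 0.062] [0.522 0.062 0.067]
scene blue [396.8 358.2] 6 [ 0.409 -0.367  0.042] [ 0.408 -0.369  0.041] [ 0.411 -0.362  0.044]
scene blue [406.8 368.8] 57 [ 0.401 -0.392  0.041] [ 0.393 -0.403  0.038] [ 0.41  -0.3
[... 5904 characters left out ...]
0.] [176. 368.] 4.3
top plate [165.8 189.5] 20 [0.586 0.461 0.016] [585. 464.] [17. 48.] 54.7
top plate [368.2 202.9] 58 [ 0.512 -0.303  0.022] [ 512. -303.] [114.   7.] 1.9
top plate [207.4 204.2] 269 [0.525 0.304 0.017] [523. 307.] [74. 73.] 23.6
top plate [369.3 225.3] 28 [ 0.428 -0.303  0.019] [ 427. -305.] [41.  9.] 4.3
top plate [371.6 240.8] 38 [ 0.37  -0.309  0.021] [ 369. -309.] [59. 17.] 24.3
top plate [175.9 244.1] 31 [0.379 0.424 0.027] [377. 427.] [40. 25.] 18.6
top plate [165.  251.3] 40 [0.354 0.465 0.027] [360. 465.] [34. 48.] 18.8
top plate [164.  266.4] 75 [0.298 0.471 0.018] [296. 475.] [54. 26.] 74.5
top plate [291.7 314.4] 66 [0.106 0.    0.011] [108.   1.] [16. 86.] 0.6
```

View pics/crop.png

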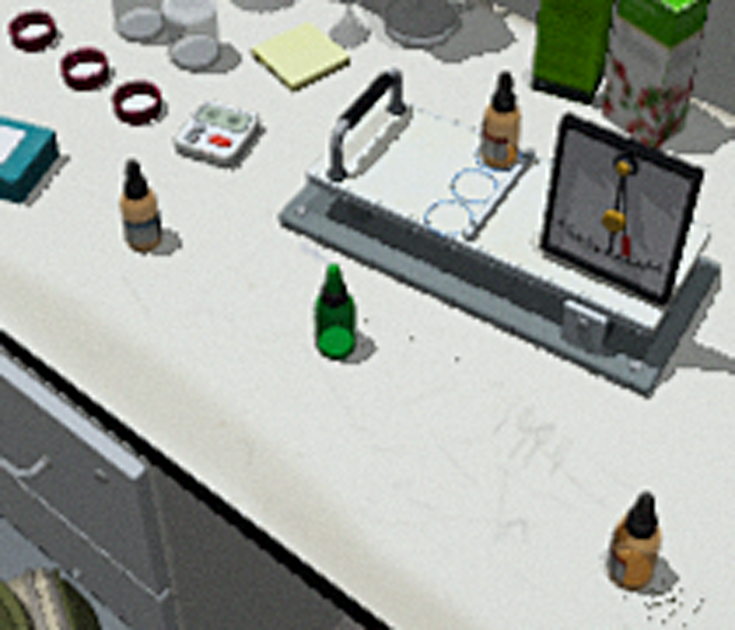

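The crop (3.5x) confirms two amber bottles, at (140,215) and (635,548). The green decoy at (335,315) is left alone. Rings are at (475,185) and (448,215), and the red mark sits to the right of the pointer at (627,245). Next I go above the left bottle with the tool yawed to the board.

Request:
apply_moves:
  series:
    - [0,0,0,0,0,-10.6,1]
    - [0,0,0,0,0,-10.6,1]
    - [-32.4,-42.8,0,0,0,0,1]
    - [-32.4,-42.8,0,0,0,0,1]
    - [-32.4,-42.8,0,0,0,0,1]
    - [-32.4,-42.8,0,0,0,0,1]
    - [-32.4,-42.8,0,0,0,0,1]
    - [-32.4,-42.8,0,0,0,0,1]
    - [-32.4,-42.8,0,0,0,0,1]
    - [0,0,0,0,0,0,1]
  grip_force: 30

```text
time_s: 1.45
position: [0.3991, 0.2605, 0.231]
tool_rot: [[-0.993, -0.115, -0.0], [-0.115, 0.993, -0.0], [0.0, -0.0, -1.0]]
ft_force: [-1.1, -0.2, 0.1]
grip_width: 0.0851
gripper_force: 0.0
```

```bash
cat >> h.py <<'E'
def tool(p):
    s=telemetry.observe(); return np.array(s['tool_rot']).T@(np.array(p)-np.array(s['position']))*1000
def amber(im,mn=30):
    h=cv2.cvtColor(im['frame'],cv2.COLOR_RGB2HSV).astype(int); P=cloud(im)
    m=(h[...,0]>5)&(h[...,0]<20)&(h[...,1]>90)&(h[...,2]>70)&(P[...,2]<.2)&(P[...,2]>-.02)
    n,l,st,c=cv2.connectedComponentsWithStats(m.astype(np.uint8))
    return [(c[i].round(1),st[i].tolist(),P[l==i]) for i in range(1,n) if st[i,4]>mn]
E
python3 - <<'E'
from h import *
s=telemetry.observe(); print(s['position'],s['tool_rot'],s['q'])
im=cam('wrist'); print(np.round(im['mount'],3).tolist(),im['f'],im['cx'],im['cy']); save(im,'w1.png')
for c,st,p in amber(im): print(c,st,p.mean(0).round(4),p.min(0).round(3),p.max(0).round(3))
E
```

```text
[0.39905717 0.2604648  0.23100519] [[-9.93342914e-01 -1.15194791e-01 -1.23763922e-04]
 [-1.15194716e-01  9.93342806e-01 -4.98019828e-04]
 [ 1.80309291e-04 -4.80447517e-04 -9.99999868e-01]] [ 1.88716427e+01  1.44495068e+01  8.54376078e+01 -2.50782215e-02
  8.01288257e+01 -7.77389133e+01]
[[0.0, 0.961, 0.277, 0.07], [1.0, -0.0, 0.001, 0.0], [0.001, 0.277, -0.961, -0.141], [0.0, 0.0, 0.0, 1.0]] 300.2714578600663 256.5994899234589 191.95050840159783
[262.9 162.7] [250, 153, 27, 29, 290] [0.3876 0.2658 0.0532] [0.379 0.252 0.03 ] [0.408 0.281 0.062]
```

View pics/w1.png

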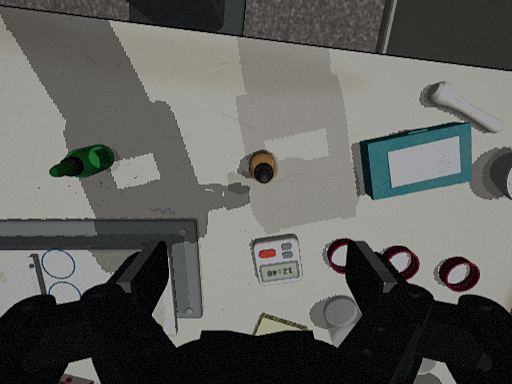

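The wrist view shows the bottle's bulb at (263,173) and the two empty rings at (58,263) and (62,292). The green decoy is at (95,160).

Run:
```python
from h import *
im=cam('wrist')
P=cloud(im);h=cv2.cvtColor(im['frame'],cv2.COLOR_RGB2HSV).astype(int)
sub=(slice(160,186),slice(248,278))
m=np.zeros((384,512),bool);m[sub]=(h[...,2][sub]<50)&(P[...,2][sub]>.07); v,u=np.where(m);print('bulb px',u.mean(),v.mean(),u.min(),u.max(),v.min(),v.max(),P[m].mean(0),P[m].min(0),P[m].max(0))
q=P[m]; q=q[q[:,2]>.085]; print('bulb top',q.mean(0),onz(im,u.mean(),v.mean(),.085))
b=(h[...,0]>92)&(h[...,0]<120)&(h[...,1]>60)&(abs(P[...,2]-.064)<.01)&(P[...,1]<.13)
p=P[b]; print(len(p))
v,u=np.where(b); X=np.array([onz(im,a,c,.064) for a,c in zip(u,v)])
bx=np.array([.9932,.116]); 
for lo,hi in ((0,278),(278,384)):
    k=(v>=lo)&(v<hi)&(u<90); A=X[k,:2]
    if len(A)>8:
        # circle fit
        s=np.linalg.lstsq(np.c_[2*A,np.ones(len(A))],(A**2).sum(1),rcond=None)[0]; print(len(A),s[:2],np.sqrt(s[2]+s[0]**2+s[1]**2),A.min(0),A.max(0))
print(tool([.395,.266,.028]))
```

```text
bulb px 261.9171270718232 175.59116022099448 254 270 165 184 [0.39262433 0.26627414 0.08824951] [0.32845453 0.25366632 0.07001632] [0.40112309 0.27540109 0.37254916]
bulb top [0.39338657 0.26640998 0.09337149] [0.39336951 0.26639949 0.085     ]
201
134 [0.47094095 0.04745616] 0.05914785066921467 [0.40401165 0.02669595] [0.54695012 0.07951912]
67 [0.56672416 0.05050533] 0.016859914290686683 [0.54637495 0.03192687] [0.57192899 0.0694512 ]
[  1.41335983   3.69133753 203.15075325]
```

Run:
```python
from h import *
for i in range(3):
    s=telemetry.observe(); print(s['time_s'],s['position'],s['q'][:3],s['qvel'][:3]); get_image('wrist')
im=cam('wrist')
P=cloud(im);h=cv2.cvtColor(im['frame'],cv2.COLOR_RGB2HSV).astype(int)
for c,st,p in amber(im): print(c,st,p.mean(0).round(4),p.min(0).round(3),p.max(0).round(3))
```

```text
1.55 [0.39697796 0.26249372 0.23114932] [19.17175579 14.38376574 85.50497922] [ 2.01144153 -0.54108891  0.23008916]
1.6 [0.39655188 0.2630077  0.23123639] [19.25058892 14.36919826 85.51025416] [ 1.27523872 -0.13690683  0.10689291]
1.65 [0.3963432  0.26328547 0.23130679] [19.29312731 14.35899723 85.51229516] [ 0.62704079 -0.14897764  0.00713112]
[260.3 164.7] [247, 155, 27, 29, 292] [0.3875 0.2663 0.053 ] [0.379 0.252 0.028] [0.408 0.281 0.062]
```

Request:
apply_moves:
  series:
    - [0.8,3,30,0,0,0,1]
    - [0,0,60,0,0,0,1]
    - [0,0,60,0,0,0,1]
    - [0,0,43,0,0,0,1]
    - [0,0,10,0,0,0,1]
    - [0,0,0,0,0,0,1]
    - [0,0,0,0,0,0,0.3]
    - [0,0,0,0,0,0,0.1]
    - [0,0,0,0,0,0,0.1]
    - [0,0,0,0,0,0,0.1]
  grip_force: 30

```text
time_s: 3.0
position: [0.3963, 0.2657, 0.029]
tool_rot: [[-0.993, -0.12, 0.001], [-0.12, 0.993, 0.001], [-0.001, 0.0, -1.0]]
ft_force: [-0.1, 1.1, 7.1]
grip_width: 0.0309
gripper_force: 30.2
```

Request:
apply_moves:
  series:
    - [0,0,-20,0,0,0,0.1]
    - [0,0,-55,0,0,0,0.1]
    - [0,0,-60,0,0,0,0.1]
    - [-2,-20,-36,0,0,0,0.1]
    - [-2,-42,0,0,0,0,0.1]
    - [-2,-42,0,0,0,0,0.1]
    - [-2,-42,0,0,0,0,0.1]
    - [-1,-40,0,0,0,0,0.1]
    - [0,-22,0,0,0,0,0.1]
    - [0,0,0,0,0,0,0.1]
    - [0,0,0,0,0,0,0.1]
    - [0,0,0,0,0,0,0.1]

```text
time_s: 4.5
position: [0.4296, 0.0609, 0.1993]
tool_rot: [[-0.993, -0.121, -0.0], [-0.121, 0.993, 0.0], [0.0, 0.0, -1.0]]
ft_force: [-0.7, -0.0, -1.1]
grip_width: 0.0311
gripper_force: 30.1
```

Run:
```python
from h import *
s=telemetry.observe(); print(s['position'],s['qvel'][:3])
im=cam('wrist'); save(im,'w2.png',sc=1.5)
P=cloud(im);h=cv2.cvtColor(im['frame'],cv2.COLOR_RGB2HSV).astype(int)
b=(h[...,0]>92)&(h[...,0]<120)&(h[...,1]>60)&(abs(P[...,2]-.064)<.008)&(P[...,0]>.5)&(P[...,0]<.6)&(P[...,1]<.09)&(P[...,1]>0)
v,u=np.where(b); X=np.array([onz(im,a,c,.064) for a,c in zip(u,v)])[:,:2]; print(len(X),X.min(0),X.max(0))
R=np.array([[.9928,.1195],[-.1195,.9928]]); B=X@R.T
for g in (np.array([.525,.0455]),np.array([.5667,.0505])):
    c=R@g
    for it in range(6):
        k=abs(np.hypot(*(B-c).T)-.0185)<(.006 if it<3 else .0035); A=B[k]
        s_=np.linalg.lstsq(np.c_[2*A,np.ones(len(A))],(A**2).sum(1),rcond=None)[0]; c=s_[:2]
    print(k.sum(),R.T@c,np.sqrt(s_[2]+c@c))
for c,st,p in amber(im): print(c,st,p.mean(0).round(4),p.min(0).round(3),p.max(0).round(3))
```

```text
[0.42957069 0.06091953 0.19932148] [ 0.02223577  0.06090024 -0.03704921]
67 [0.54705523 0.0337566 ] [0.59918753 0.05820926]
0 [0. 0.] 0.0
40 [0.57107745 0.04992291] 0.0183471587670666
[ 16.8 103.1] [13, 93, 7, 21, 44] [ 0.3886 -0.1994  0.01  ] [ 0.379 -0.203  0.007] [ 0.399 -0.197  0.013]
[273.3 217.3] [267, 209, 15, 19, 109] [0.4148 0.068  0.1937] [0.413 0.064 0.185] [0.418 0.072 0.2  ]
```

View pics/w2.png

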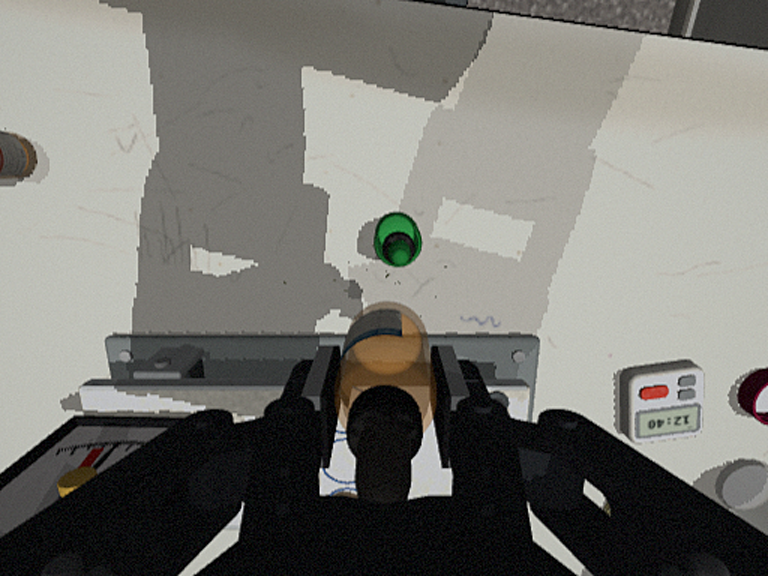

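The wrist camera looks back toward the robot, so the rings at (340,470) and (345,492) are half hidden behind the held bottle at (385,370). I'll go farther forward and higher so the rings come clear.

Request:
apply_moves:
  series:
    - [0,0,-50,0,0,0,0.1]
    - [-40,0,-25,0,0,0,0.1]
    - [-45,-5,0,0,0,0,0.1]
    - [-45,-10,0,0,0,0,0.1]
    - [-45,-10,0,0,0,0,0.1]
    - [-40,-5,0,0,0,0,0.1]
    - [0,0,0,0,0,0,0.1]
    - [0,0,0,0,0,0,0.1]
    - [0,0,0,0,0,0,0.1]

```text
time_s: 5.68
position: [0.6461, 0.0565, 0.275]
tool_rot: [[-0.993, -0.12, 0.0], [-0.12, 0.993, -0.0], [-0.0, -0.0, -1.0]]
ft_force: [0.3, 0.5, 0.0]
grip_width: 0.0312
gripper_force: 30.2
```

Run:
```python
from h import *
s=telemetry.observe(); print(s['position'],s['qvel'][:3])
im=cam('wrist'); save(im,'w3.png',sc=1.5)
P=cloud(im);h=cv2.cvtColor(im['frame'],cv2.COLOR_RGB2HSV).astype(int)
b=(h[...,0]>92)&(h[...,0]<120)&(h[...,1]>60)&(abs(P[...,2]-.064)<.008)&(P[...,0]>.49)&(P[...,0]<.6)&(P[...,1]<.09)&(P[...,1]>0)
v,u=np.where(b); X=np.array([onz(im,a,c,.064) for a,c in zip(u,v)])[:,:2]; print(len(X),X.min(0),X.max(0),np.median(P[b][:,2]))
for g in (np.array([.529,.045]),np.array([.571,.05])):
    c=g
    for it in range(8):
        k=abs(np.hypot(*(X-c).T)-.0185)<(.006 if it<4 else .0035); A=X[k]
        s_=np.linalg.lstsq(np.c_[2*A,np.ones(len(A))],(A**2).sum(1),rcond=None)[0]; c=s_[:2]
    print(k.sum(),c,np.sqrt(s_[2]+c@c))
# held bottle in tool frame
R=np.array(s['tool_rot']); T=(P-s['position'])@R*1000
d=(abs(T[...,1])<18)&(T[...,2]>-25)&(T[...,2]<50)&(T[...,0]>-30)&(T[...,0]<30)&(h[...,1]>60)&(h[...,0]<25)
t=T[d]; print(d.sum())
for z in range(-20,50,10):
    k=(t[:,2]>=z)&(t[:,2]<z+10)
    if k.sum()>15:
        q=t[k]; y0=(q[:,1].min()+q[:,1].max())/2; m=abs(q[:,1]-y0)<12
        print(z,k.sum(),q[:,1].min(),q[:,1].max(),'xc',np.median(q[m,0]-np.sqrt(256-(q[m,1]-y0)**2)))
```

```text
[0.64610253 0.05654596 0.27495679] [-0.15590948 -0.23656435 -0.19353207]
301 [0.51087067 0.02622756] [0.59963947 0.06859539] 0.06321415129672048
147 [0.53017158 0.04502096] 0.018460719040818536
128 [0.57185153 0.05001691] 0.018395565262746407
1740
-20 601 -16.27223898689314 16.648541138402866 xc 0.2634274868743063
-10 175 -16.401024169883957 15.546819494500948 xc 0.5888238102064332
0 88 5.453639530108568 14.81636389896901 xc -1.9595607588029607
10 44 -0.2915753145802272 15.16163360363866 xc -1.3662542389796135
20 33 -0.8774990882431937 13.504778655702092 xc -0.5028768930567207
```

View pics/w3.png

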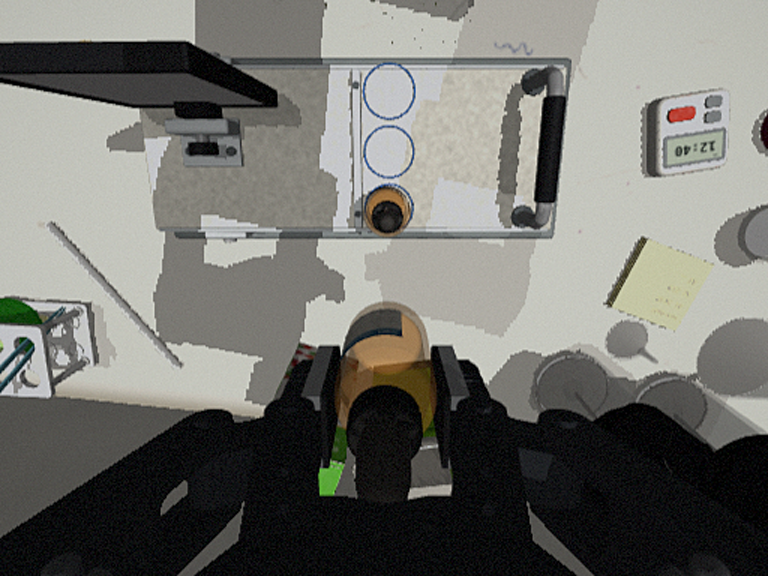

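w3 (1.5x) shows the near ring at (388,90), the middle ring at (388,152) and bottle_3 on the far ring at (388,210). The ring fits are good. The bottle is centred in the grip, so I move over the middle ring.

Request:
apply_moves:
  series:
    - [37,1.2,0,0,0,0,0.1]
    - [37,1.2,0,0,0,0,0.1]
    - [0,0,0,0,0,0,0.1]
    - [0,0,40,0,0,0,0.1]
    - [0,0,50,0,0,0,0.1]
    - [0,0,40,0,0,0,0.1]
    - [0,0,30,0,0,0,0.1]
    - [0,0,10,0,0,0,0.1]
    - [0,0,0,0,0,0,0.1]
    - [0,0,0,0,0,0,0.1]

```text
time_s: 6.98
position: [0.5739, 0.0496, 0.1057]
tool_rot: [[-0.993, -0.12, 0.003], [-0.12, 0.993, -0.0], [-0.003, -0.001, -1.0]]
ft_force: [-0.0, 0.2, -0.9]
grip_width: 0.031
gripper_force: 30.2
```

Request:
apply_moves:
  series:
    - [1.6,0.5,6,0,0,0,0.1]
    - [0,0,4,0,0,0,0.1]
    - [0,0,2,0,0,0,0.1]
    - [0,0,0,0,0,0,0.1]
    - [0,0,0,0,0,0,0.1]

```text
time_s: 7.6
position: [0.5715, 0.05, 0.093]
tool_rot: [[-0.993, -0.12, 0.001], [-0.12, 0.993, -0.0], [-0.001, -0.0, -1.0]]
ft_force: [-2.0, 0.4, 5.1]
grip_width: 0.0308
gripper_force: 30.7
```

Request:
apply_moves:
  series:
    - [0,0,0,0,0,0,0.42]
    - [0,0,0,0,0,0,0.55]
    - [0,0,0,0,0,0,0.7]
    - [0,0,0,0,0,0,0.7]
    - [0,0,-15,0,0,0,0.7]
    - [0,0,-45,0,0,0,0.7]
    - [0,0,-55,0,0,0,1]
    - [0,0,-55,0,0,0,1]
    - [0,0,0,0,0,0,1]

```text
time_s: 8.72
position: [0.5726, 0.0499, 0.2679]
tool_rot: [[-0.993, -0.12, 0.01], [-0.12, 0.993, -0.001], [-0.01, -0.002, -1.0]]
ft_force: [-0.6, -0.1, -1.5]
grip_width: 0.0854
gripper_force: 0.0
```

Run:
```python
from h import *
s=telemetry.observe(); print(s['position'],s['time_s'])
im=cam('scene'); save(im,'s4.png',(220,170,360,300),4)
for c,st,p in amber(im): print(c,st,p.mean(0).round(4),p.min(0).round(3),p.max(0).round(3))
```

```text
[0.57258255 0.04990168 0.26785306] 8.725
[290.2 209.8] [281, 201, 17, 17, 164] [0.5867 0.0442 0.1086] [0.554 0.034 0.067] [0.617 0.062 0.126]
[331.2 328.6] [325, 319, 14, 20, 162] [ 0.3808 -0.2197  0.0408] [ 0.374 -0.23   0.005] [ 0.399 -0.202  0.062]
```

View pics/s4.png

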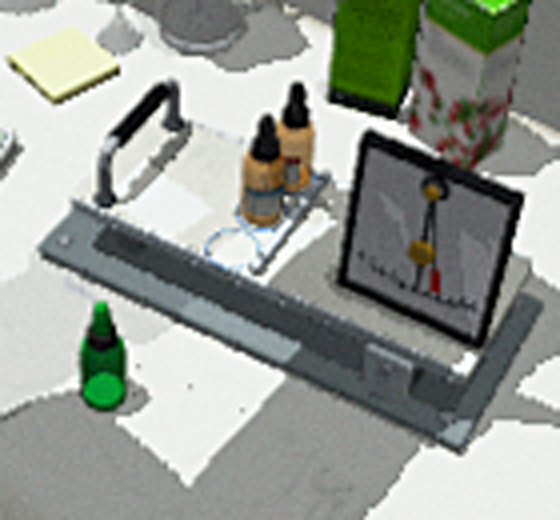

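Bottle 1 stands on the middle ring at (262,185), with bottle_3 behind it. The gauge is untouched, with the pointer tip at (418,285) and the red mark at (435,280). Now the right bottle.

Request:
apply_moves:
  series:
    - [50,0,0,0,0,0,1]
    - [50,0,0,0,0,0,1]
    - [50,-10,0,0,0,0,1]
    - [20,-50,0,0,0,0,1]
    - [20,-50,0,0,0,0,1]
    - [21,-50,0,0,0,0,1]
    - [0,-50,15,0,0,0,1]
    - [0,-30,20,0,0,0,1]
    - [0,0,0,0,0,0,1]
    - [0,0,0,0,0,0,1]
    - [0,0,0,0,0,0,1]

```text
time_s: 10.15
position: [0.3908, -0.2127, 0.2278]
tool_rot: [[-0.993, -0.121, 0.001], [-0.121, 0.993, -0.0], [-0.0, -0.0, -1.0]]
ft_force: [-0.3, 1.0, 0.2]
grip_width: 0.0859
gripper_force: 0.0
```

Run:
```python
from h import *
s=telemetry.observe(); print(s['position'],s['q'],s['qvel'][:3])
im=cam('wrist')
for c,st,p in amber(im): print(c,st,p.mean(0).round(4),p.min(0).round(3),p.max(0).round(3))
c=c;P=cloud(im);V=im['frame'].max(2);x,y,w,h=st[:4]
m=np.zeros((384,512),bool);m[y:y+h+25,x-5:x+w+5]=True;m&=(V<50)&(P[...,2]>.065)&(P[...,2]<.11)
print('bulb',m.sum(),P[m].mean(0),P[m].min(0),P[m].max(0))
```

```text
[ 0.3907925  -0.21272002  0.22780954] [-4.38762749e+01  1.13817454e+01  9.01993731e+01  5.20113611e-03
  7.83831323e+01 -1.40835567e+02] [-0.01301389 -0.06904444 -0.23970545]
[255.9 164.6] [242, 153, 28, 32, 343] [ 0.3821 -0.2146  0.0521] [ 0.374 -0.228  0.024] [ 0.403 -0.199  0.064]
[441.  373.8] [435, 364, 14, 20, 149] [0.6055 0.0391 0.0796] [0.597 0.036 0.071] [0.614 0.046 0.093]
bulb 7 [0.60307935 0.04121567 0.08484429] [0.59688696 0.03308294 0.07290265] [0.61869356 0.04538705 0.09770737]
```

Request:
apply_moves:
  series:
    - [0.9,-0.9,40,0,0,0,1]
    - [0,0,60,0,0,0,1]
    - [0,0,50,0,0,0,1]
    - [0,0,39,0,0,0,1]
    - [0,0,10,0,0,0,1]
    - [0,0,0,0,0,0,1]
    - [0,0,0,0,0,0,0.3]
    - [0,0,0,0,0,0,0.1]
    - [0,0,0,0,0,0,0.1]
    - [0,0,0,0,0,0,0.1]
  grip_force: 30

```text
time_s: 11.45
position: [0.3902, -0.2148, 0.029]
tool_rot: [[-0.993, -0.12, 0.001], [-0.12, 0.993, -0.001], [-0.001, -0.001, -1.0]]
ft_force: [-0.2, 0.7, 7.2]
grip_width: 0.0307
gripper_force: 29.6
```

Request:
apply_moves:
  series:
    - [0,0,-20,0,0,0,0.1]
    - [0,0,-55,0,0,0,0.1]
    - [0,0,-60,0,0,0,0.1]
    - [0,20,-45,0,0,0,0.1]
    - [-8,50,0,0,0,0,0.1]
    - [-8,55,0,0,0,0,0.1]
    - [-8,55,0,0,0,0,0.1]
    - [-8,50,0,0,0,0,0.1]
    - [-9,27,0,0,0,0,0.1]
    - [0,0,0,0,0,0,0.1]
    - [0,0,0,0,0,0,0.1]
    - [0,0,0,0,0,0,0.1]

```text
time_s: 12.95
position: [0.3998, 0.0447, 0.2083]
tool_rot: [[-0.993, -0.119, -0.0], [-0.119, 0.993, -0.0], [0.0, -0.0, -1.0]]
ft_force: [0.7, 0.0, -0.9]
grip_width: 0.0307
gripper_force: 30.2
```

Run:
```python
from h import *
s=telemetry.observe(); print(s['position'],s['qvel'][:3],s['grip_width'])
im=cam('wrist')
P=cloud(im);h=cv2.cvtColor(im['frame'],cv2.COLOR_RGB2HSV).astype(int)
R=np.array(s['tool_rot']); T=(P-s['position'])@R*1000
d=(abs(T[...,1])<18)&(T[...,2]>-25)&(T[...,2]<50)&(T[...,0]>-30)&(T[...,0]<30)&(h[...,1]>60)&(h[...,0]<25)
t=T[d]
for z in range(-20,50,10):
    k=(t[:,2]>=z)&(t[:,2]<z+10)
    if k.sum()>15:
        q=t[k]; y0=0; m=abs(q[:,1]-y0)<12
        print(z,k.sum(),q[:,1].min(),q[:,1].max(),'xc',np.median(q[m,0]-np.sqrt(256-(q[m,1]-y0)**2)))
print(tool([.5302+.0004,.0450,.0935]))
```

```text
[0.39977976 0.04468529 0.20830834] [-0.07465611 -0.02364043  0.0166316 ] 0.030695387277716705
-20 599 -16.601324763732453 16.203319444697435 xc -0.1170076586960409
-10 338 -15.800751759657391 16.759358958625082 xc -0.010255682219681539
0 133 -11.178368396823327 -0.2423271369990592 xc -0.111301258944005
10 69 -10.501253835248393 14.615423779907635 xc -0.1413625561653422
20 39 -10.092070225927314 13.448813872256524 xc 0.14599761023438784
[-129.93768123  -15.20474129  114.77820119]
```

Request:
apply_moves:
  series:
    - [-45,-5,0,0,0,0,0.1]
    - [-45,-5,0,0,0,0,0.1]
    - [-39.5,-5.2,0,0,0,0,0.1]
    - [0,0,0,0,0,0,0.1]
    - [0,0,0,0,0,0,0.1]
    - [0,0,35,0,0,0,0.1]
    - [0,0,40,0,0,0,0.1]
    - [0,0,25,0,0,0,0.1]
    - [0,0,3,0,0,0,0.1]
    - [0,0,0,0,0,0,0.1]
    - [0,0,0,0,0,0,0.1]

```text
time_s: 14.38
position: [0.5306, 0.0458, 0.1066]
tool_rot: [[-0.993, -0.12, 0.002], [-0.12, 0.993, -0.0], [-0.002, -0.001, -1.0]]
ft_force: [0.3, -0.8, -0.9]
grip_width: 0.0308
gripper_force: 30.2
```

Request:
apply_moves:
  series:
    - [0.5,-0.6,6,0,0,0,0.1]
    - [0,0,5,0,0,0,0.1]
    - [0,0,2,0,0,0,0.1]
    - [0,0,0,0,0,0,0.1]
    - [0,0,0,0,0,0,0.1]

```text
time_s: 15.0
position: [0.5298, 0.0453, 0.093]
tool_rot: [[-0.993, -0.12, 0.0], [-0.12, 0.993, -0.0], [-0.0, -0.0, -1.0]]
ft_force: [-1.5, 0.6, 7.9]
grip_width: 0.0308
gripper_force: 31.0
```

Request:
apply_moves:
  series:
    - [0,0,0,0,0,0,0.42]
    - [0,0,0,0,0,0,0.55]
    - [0,0,0,0,0,0,0.7]
    - [0,0,0,0,0,0,0.7]
    - [0,0,-15,0,0,0,0.7]
    - [0,0,-45,0,0,0,0.7]
    - [0,0,-55,0,0,0,1]
    - [0,0,-55,0,0,0,1]
    - [-40,0,-15,0,0,0,1]
    - [-50,10,0,0,0,0,1]
    - [0,0,0,0,0,0,1]
    - [0,0,0,0,0,0,1]

```text
time_s: 16.5
position: [0.6176, 0.0659, 0.2769]
tool_rot: [[-0.993, -0.12, -0.001], [-0.12, 0.993, -0.0], [0.001, 0.0, -1.0]]
ft_force: [-0.8, 0.4, 0.8]
grip_width: 0.0854
gripper_force: 0.0
```

Run:
```python
from h import *
s=telemetry.observe(); print(s['position'],s['time_s'])
im=cam('wrist'); save(im,'w5.png',(100,0,420,240),2.4)
P=cloud(im);V=im['frame'].max(2)
m=(V<60)&(abs(P[...,2]-.116)<.008)&(P[...,1]>.12)&(P[...,1]<.2)&(P[...,0]>.48)&(P[...,0]<.65)
n,l,st,c=cv2.connectedComponentsWithStats(m.astype(np.uint8)); i=1+st[1:,4].argmax(); p=P[l==i]
print('handle',len(p),p.mean(0),cv2.minAreaRect((p[:,:2]*1000).astype(np.float32)))
for c,st,p in amber(im): print(c,st,p.mean(0).round(4),p.min(0).round(3),p.max(0).round(3))
sc=cam('scene'); save(sc,'s5.png',(290,195,360,265),8)
```

```text
[0.61755972 0.06590607 0.27691554] 16.5
handle 930 [0.55762397 0.15152752 0.11494962] ((553.9148559570312, 152.0909423828125), (78.00822448730469, 13.25719165802002), 6.744034290313721)
[248.8  86.5] [232, 68, 31, 33, 337] [0.532  0.0481 0.119 ] [0.515 0.032 0.113] [0.545 0.06  0.133]
[248.1 124.4] [233, 112, 30, 31, 289] [0.5667 0.0514 0.1196] [0.555 0.037 0.113] [0.585 0.066 0.133]
[246.3 162.4] [231, 152, 30, 31, 358] [0.6044 0.0538 0.1171] [0.595 0.039 0.1  ] [0.624 0.068 0.13 ]
```

View pics/w5.png

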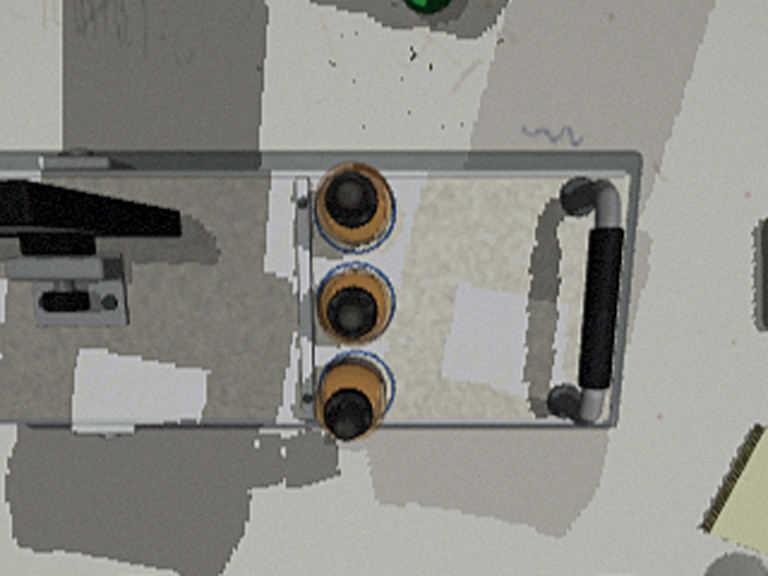

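View pics/s5.png

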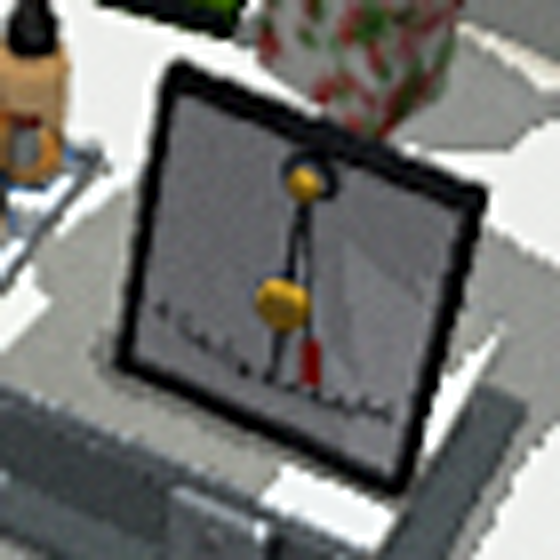

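All three bottles are within their rings, at (355,205), (352,303) and (348,395), and the handle grip is at (600,308). In s5 the dial axle is at (305,183), the pointer tip at (275,375) and the red tab at (311,362). I measure the angles numerically by unwrapping the dial in polar form.

```bash
cat >> h.py <<'E'
BX=np.array([.9928,.1197,0]);BY=np.array([-.1197,.9928,0])
def gauge(im,seed=None,verbose=True):
    """pointer, mark angle in deg from plumb (world vertical), dial plane fitted from the depth map"""
    P=cloud(im); fr=im['frame'].astype(float); h=cv2.cvtColor(im['frame'],cv2.COLOR_RGB2HSV).astype(int)
    box=np.zeros(P.shape[:2],bool); box[200:256,300:356]=True
    red=box&((h[...,0]<6)|(h[...,0]>172))&(h[...,1]>130)&(h[...,2]>70)
    n,l,st,c=cv2.connectedComponentsWithStats(red.astype(np.uint8)); i=1+st[1:,4].argmax()
    pr=c[i]; yel=box&(h[...,0]>15)&(h[...,0]<32)&(h[...,1]>140)&(h[...,2]>90)
    n,l,st,cy=cv2.connectedComponentsWithStats(yel.astype(np.uint8)); o=[cy[k] for k in range(1,n) if st[k,4]>=6]; o.sort(key=lambda a:a[1])
    ax,wt=o[0],o[-1]
    face=box&(h[...,1]<50)&(h[...,2]>60)&(h[...,2]<150)&(abs((P-dep(im,*wt))@BX)<.02)
    x0=np.median(P[face]@BX)
    def on(px): d=ray(im,*px); return im['t']+d*((x0-im['t']@BX)/(d@BX))
    a0=on(ax); r=on(pr); 
    f=lambda p:(np.degrees(np.arctan2(-(p-a0)@BY,-(p-a0)[2])),np.linalg.norm(p-a0)*1000)
    if verbose: print('x0',x0,'axle',ax,a0,'red',pr,st.shape,f(r),'weight',wt,f(on(wt)),'n face',face.sum())
    # polar unwrap
    ang=np.arange(-20,25,.25); rad=np.arange(.062,.084,.001)
    A,Rr=np.meshgrid(np.radians(ang),rad); Q=a0+(-np.sin(A)*Rr)[...,None]*BY-(np.cos(A)*Rr)[...,None]*np.array([0,0,1])
    C=(Q-im['t'])@im['R']; u=im['cx']-im['f']*C[...,0]/C[...,2]; v=im['cy']+im['f']*C[...,1]/C[...,2]
    g=cv2.remap(im['frame'].max(2).astype(np.float32),u.astype(np.float32),v.astype(np.float32),cv2.INTER_CUBIC)
    pf=cv2.GaussianBlur(g,(0,0),1).mean(0); bg=np.median(pf); k=int(pf.argmin()); s=slice(max(k-10,0),k+11); w=np.clip(bg-pf[s]-.3*(bg-pf.min()),0,None)
    return (w*ang[s]).sum()/w.sum(), f(r)[0], pf
E
python3 - <<'E'
from h import *
im=cam('scene'); p,m,pf=gauge(im); print(p,m,m-p); print(pf[::4].round())
E
```

```text
x0 0.5385192074823293 axle [327.54545455 217.36363636] [ 0.55292458 -0.08708702  0.18613327] red [328.5 240. ] (4, 5) (np.float64(9.249546908609195), np.float64(77.22009925159301)) weight [325.1 231.5] (np.float64(-0.30601030074651775), np.float64(51.21537143054099)) n face 1313
0.45593315428930026 9.249546908609195 8.793613754319896
[105. 105. 105. 105. 107. 107. 107. 107. 105. 102. 101. 102. 102. 100.
 100. 101. 102. 104.  97.  73.  52.  56.  75.  93. 103. 103.  95.  86.
  80.  85.  96. 103. 104. 108. 115. 119. 118. 115. 113. 109. 107. 110.
 115. 121. 124.]
```

The tilt needed is about 8–8.8°. First the handle.

Request:
apply_moves:
  series:
    - [16,30,0,0,0,0,1]
    - [16,31,0,0,0,0,1]
    - [17,31.5,0,0,0,0,1]
    - [0,0,40,0,0,0,1]
    - [0,0,50,0,0,0,1]
    - [0,0,30,0,0,0,1]
    - [0,0,0,0,0,0,1]
    - [0,0,0,0,0,0,1]
    - [0,0,0,0,0,0,1]

```text
time_s: 17.77
position: [0.5588, 0.1519, 0.159]
tool_rot: [[-0.993, -0.12, 0.003], [-0.12, 0.993, 0.0], [-0.003, -0.0, -1.0]]
ft_force: [0.0, 0.5, 0.4]
grip_width: 0.0853
gripper_force: 0.0
```

Request:
apply_moves:
  series:
    - [0.5,0,30,0,0,0,1]
    - [0,0,28,0,0,0,1]
    - [0,0,6,0,0,0,1]
    - [0,0,0,0,0,0,1]
    - [0,0,0,0,0,0,0.5]
    - [0,0,0,0,0,0,0.25]
    - [0,0,0,0,0,0,0.05]
    - [0,0,0,0,0,0,0.05]
    - [0,0,0,0,0,0,0.05]
    - [0,0,0,0,0,0,0.05]
  grip_force: 45

```text
time_s: 19.02
position: [0.5576, 0.1531, 0.0937]
tool_rot: [[-0.993, -0.12, 0.0], [-0.12, 0.993, 0.002], [-0.001, 0.002, -1.0]]
ft_force: [-1.2, 7.0, 2.2]
grip_width: 0.0124
gripper_force: 43.9
```

Request:
apply_moves:
  series:
    - [0,0.6,-1.03,-0.25,0,0,0.05]
    - [0,-0.41,-2.06,-0.5,0,0,0.05]
    - [0,-0.41,-2.06,-0.5,0,0,0.05]
    - [0,-0.41,-2.06,-0.5,0,0,0.05]
    - [0,-0.41,-2.06,-0.5,0,0,0.05]
    - [0,-0.41,-2.06,-0.5,0,0,0.05]
    - [0,-0.41,-2.06,-0.5,0,0,0.05]
    - [0,-0.41,-2.06,-0.5,0,0,0.05]
    - [0,-0.41,-2.06,-0.5,0,0,0.05]
    - [0,-0.41,-2.06,-0.5,0,0,0.05]
    - [0,-0.41,-2.06,-0.5,0,0,0.05]
    - [0,-0.2,-1.03,-0.25,0,0,0.05]

```text
time_s: 20.52
position: [0.5582, 0.1477, 0.1157]
tool_rot: [[-0.993, -0.119, -0.012], [-0.12, 0.988, 0.097], [-0.0, 0.097, -0.995]]
ft_force: [1.4, 5.5, -2.7]
grip_width: 0.0123
gripper_force: 43.9
```

Request:
apply_moves:
  series:
    - [0,-0.2,-1.03,-0.25,0,0,0.05]
    - [0,-0.41,-2.06,-0.5,0,0,0.05]
    - [0,-0.41,-2.06,-0.5,0,0,0.05]
    - [0,-0.41,-2.06,-0.5,0,0,0.05]
    - [0,-0.41,-2.06,-0.5,0,0,0.05]
    - [0,-0.2,-1.03,-0.25,0,0,0.05]
    - [0,0,0,0,0,0,0.05]
    - [0,0,0,0,0,0,0.05]
    - [0,0,0,0,0,0,0.05]
    - [0,0,0,0,0,0,0.05]
    - [0,0,0,0,0,0,0.05]
    - [0,0,0,0,0,0,0.05]

```text
time_s: 22.02
position: [0.5586, 0.1445, 0.1257]
tool_rot: [[-0.993, -0.119, -0.017], [-0.12, 0.983, 0.139], [-0.0, 0.14, -0.99]]
ft_force: [1.4, 5.5, -1.8]
grip_width: 0.0126
gripper_force: 44.0
```

Request:
apply_moves:
  series:
    - [0,0,0,0,0,0,0.05]
    - [0,0,0,0,0,0,0.05]
    - [0,0,0,0,0,0,0.05]
    - [0,0,0,0,0,0,0.05]
    - [0,0,0,0,0,0,0.05]
    - [0,0,0,0,0,0,0.05]
    - [0,0,0,0,0,0,0.05]
    - [0,0,0,0,0,0,0.05]
    - [0,0,0,0,0,0,0.05]
    - [0,0,0,0,0,0,0.05]
    - [0,0,0,0,0,0,0.05]
    - [0,0,0,0,0,0,0.05]

```text
time_s: 23.52
position: [0.5586, 0.1445, 0.1257]
tool_rot: [[-0.993, -0.119, -0.017], [-0.12, 0.983, 0.139], [-0.0, 0.14, -0.99]]
ft_force: [0.9, 5.0, -2.0]
grip_width: 0.0124
gripper_force: 44.0
```

Run:
```python
from h import *
im=cam('scene'); p,m,pf=gauge(im); print(p,m,m-p); print(pf[40:140:2].round())
for c,st,pp in amber(im): print(c,st,pp.mean(0).round(4),pp.max(0).round(3))
f=im['frame'].astype(int)
for r in range(234,248): print(r,[tuple(f[r,c]) for c in range(321,334)])
big=cv2.resize(im['frame'][195:265,280:360,::-1],None,fx=7,fy=7,interpolation=cv2.INTER_CUBIC); cv2.imwrite('pics/s6.png',big)
```

```text
x0 0.538558652862668 axle [335.125 220.875] [ 0.55540705 -0.10734726  0.1846125 ] red [330.5 206. ] (4, 5) (np.float64(-156.74079934947392), np.float64(45.063103769656344)) weight [332.625 235.   ] (np.float64(0.3309081338189313), np.float64(50.91250329820338)) n face 1309
0.6252151997274579 -156.74079934947392 -157.36601454920137
[121. 119. 117. 115. 114. 113. 113. 113. 113. 114. 115. 116. 116. 116.
 115. 110. 100.  87.  72.  58.  49.  46.  48.  56.  67.  79.  91. 101.
 108. 111. 111. 111. 111. 110. 110. 111. 112. 113. 114. 114. 113. 112.
 109. 107. 105. 103. 104. 105. 107. 110.]
[294.6 206.5] [287, 197, 15, 18, 127] [0.5902 0.033  0.1255] [0.623 0.046 0.142]
[281.2 222.4] [275, 213, 17, 19, 155] [0.524  0.0303 0.1163] [0.572 0.047 0.146]
234 [(np.int64(111), np.int64(114), np.int64(115)), (np.int64(117), np.int64(121), np.int64(126)), (np.int64(118), np.int64(119), np.int64(122)), (np.int64(114), np.int64(118), np.int64(121)), (np.int64(118), np.int64(116), np.int64(119)), (np.int64(107), np.int64(109), np.int64(110)), (np.int64(119), np.int64(120), np.int64(124)), (np.int64(113), 
[... 7333 characters left out ...]
), np.int64(50)), (np.int64(86), np.int64(90), np.int64(94)), (np.int64(78), np.int64(81), np.int64(85))]
247 [(np.int64(12), np.int64(15), np.int64(21)), (np.int64(12), np.int64(17), np.int64(20)), (np.int64(53), np.int64(55), np.int64(60)), (np.int64(78), np.int64(79), np.int64(84)), (np.int64(114), np.int64(114), np.int64(115)), (np.int64(120), np.int64(121), np.int64(124)), (np.int64(108), np.int64(113), np.int64(113)), (np.int64(97), np.int64(102), np.int64(103)), (np.int64(85), np.int64(88), np.int64(91)), (np.int64(105), np.int64(109), np.int64(112)), (np.int64(101), np.int64(105), np.int64(104)), (np.int64(97), np.int64(96), np.int64(100)), (np.int64(88), np.int64(89), np.int64(95))]
```

Run:
```python
from h import *
im=cam('scene'); a=im['frame'][...,::-1]
g=cv2.resize(a[212:254,310:350],None,fx=13,fy=13,interpolation=cv2.INTER_CUBIC); b=cv2.resize(a[170:270,225:360],(390,289),interpolation=cv2.INTER_CUBIC)
o=np.zeros((g.shape[0],780,3),np.uint8); o=np.hstack([cv2.resize(g,(400,420)),np.vstack([b,np.zeros((131,390,3),np.uint8)])]); cv2.imwrite('pics/fin.png',o)
s=telemetry.observe(); print(s['time_s'],np.degrees(np.arcsin(s['tool_rot'][2][1])))
```

```text
23.625 8.06928789145919
```

View pics/fin.png

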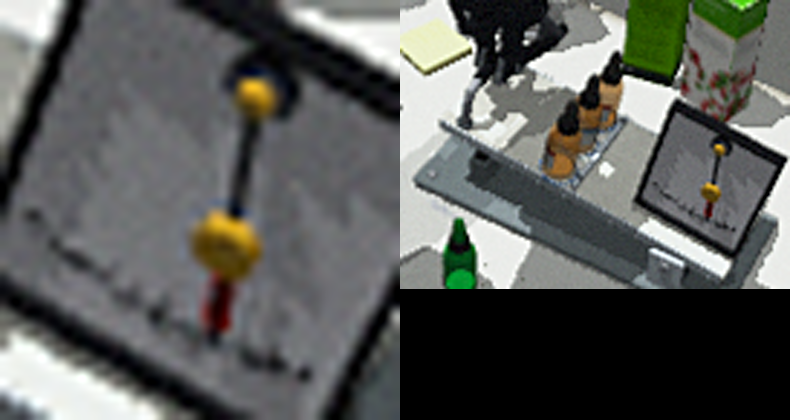

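The pointer tip at (217,315) sits centred on the red tab, with red showing on both sides, and all three bottles are standing. The camera views from the right, so parallax hides a slight overshoot. I trim down 0.3°, let it settle and hand in.

Request:
apply_moves:
  series:
    - [0,0.12,0.62,0.15,0,0,0.05]
    - [0,0.12,0.62,0.15,0,0,0.05]
    - [0,0,0,0,0,0,0.05]
    - [0,0,0,0,0,0,0.05]
    - [0,0,0,0,0,0,0.05]
    - [0,0,0,0,0,0,0.05]
    - [0,0,0,0,0,0,0.05]
    - [0,0,0,0,0,0,0.05]
    - [0,0,0,0,0,0,0.05]
    - [0,0,0,0,0,0,0.05]
    - [0,0,0,0,0,0,0.05]
    - [0,0,0,0,0,0,0.05]

```text
time_s: 25.12
position: [0.5586, 0.1449, 0.1245]
tool_rot: [[-0.993, -0.119, -0.016], [-0.12, 0.984, 0.134], [0.0, 0.135, -0.991]]
ft_force: [1.0, 5.2, -2.6]
grip_width: 0.0127
gripper_force: 44.0
```

Request:
apply_moves:
  series:
    - [0,0,0,0,0,0,0.05]
    - [0,0,0,0,0,0,0.05]
    - [0,0,0,0,0,0,0.05]
    - [0,0,0,0,0,0,0.05]
    - [0,0,0,0,0,0,0.05]
    - [0,0,0,0,0,0,0.05]
    - [0,0,0,0,0,0,0.05]
    - [0,0,0,0,0,0,0.05]
    - [0,0,0,0,0,0,0.05]
    - [0,0,0,0,0,0,0.05]
    - [0,0,0,0,0,0,0.05]
    - [0,0,0,0,0,0,0.05]

```text
time_s: 26.62
position: [0.5586, 0.1449, 0.1245]
tool_rot: [[-0.993, -0.119, -0.016], [-0.12, 0.984, 0.134], [-0.0, 0.135, -0.991]]
ft_force: [2.0, 4.9, -1.6]
grip_width: 0.0127
gripper_force: 44.0
```

Run:
```python
from h import *
im=cam('scene'); f=im['frame'].astype(int)
for r in (241,242,243,244,245): print(r,f[r,328:336].tolist())
print([c.tolist() for c,_,_ in amber(im)], telemetry.observe()['position'],telemetry.observe()['gripper_force'])
```

```text
241 [[111, 107, 116], [123, 125, 129], [100, 82, 87], [19, 12, 18], [70, 0, 0], [96, 83, 86], [116, 119, 126], [101, 102, 108]]
242 [[116, 120, 125], [113, 120, 124], [89, 62, 60], [21, 4, 6], [87, 12, 10], [110, 101, 107], [110, 117, 121], [97, 100, 104]]
243 [[121, 121, 121], [126, 128, 135], [92, 57, 60], [49, 0, 0], [82, 5, 4], [121, 116, 118], [100, 105, 108], [112, 110, 116]]
244 [[57, 56, 57], [105, 111, 117], [78, 71, 75], [66, 18, 20], [84, 26, 27], [119, 117, 119], [101, 102, 110], [116, 117, 121]]
245 [[67, 67, 71], [80, 85, 88], [43, 50, 49], [34, 21, 18], [102, 94, 99], [117, 119, 121], [104, 105, 108], [118, 119, 121]]
[[294.4, 206.6], [281.1, 222.6]] [0.5585803  0.14488799 0.12448447] 43.9786559343338
```

```bash
python3 -c "
from rig import env
print(env.close_job())"
```

```text
the job is handed in; nothing more can be done
None
```

I handed the job in at about 27 s: both loose bottles stand on their rings beside the third, and the gripper still holds the board up by its handle, with the pointer settled on the red mark in the last camera reading.

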